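# Snap a template guide into an upturned router base with a wooden block

## Robot

A 6-joint arm with a two-finger parallel gripper is mounted at the origin on a cart in front of the work surface, level with it; the furniture and walls round the work are solid. World frame = base frame: x ahead of the robot, y to its left, z up, the work surface at z = 0. Lengths are in m, angles in rad, forces in N, time in s.
With the tool pointing down it reaches from about 0.15 to 0.775 m from the base axis. Payload 6.1 kg.
Tool frame: the origin (TCP) lies between the finger pads; the fingertips stand 25 mm ahead of it and the grasp point (between the pads) lies 6 mm ahead of it; z points along the fingers, y is the line along which they close (so a half turn about z gives the same grasp; the last joint's range is limited). The gripper opens to 85 mm and grips with 20 to 120 N. Pads are 22 mm wide; open, the fingers measure 114 mm over their backs; the gripper's body (76 mm by 85 mm) begins 54 mm behind the grasp point. The pads swing forward as they close: fully open they stand 13 mm farther back than shut.
Start: joints at [-1.335, 0.126, -0.04, 1.405, 0, 1.571], TCP at [0.123, -0.51, 0.256] pointing down, gripper open.
Joint ranges: [-2.72, 2.72], [-0.95, 1.95], [-1.27, 1.35], [-1.78, 2.02], [-1.46, 1.47], [-3.14, 3.14]. Speed limits (rad/s): [2.39, 2.39, 3.01, 3.14, 3.14, 3.14].

## Interface

Orientations are given as a 3x3 rotation matrix whose columns are the frame's x, y, z axes.
In Python, from cell import * gives the robot as it stands. The module is installed in compiled form; this text tells all that it offers.
- The arm moves only by the tool carry_out, never from a script. Its argument "deltas" is one flat list of numbers, 7 for each row, row after row: the opening, from 0 (shut) to 1 (fully open), then the shift along the tool's x, y, z as a fraction of full scale, then the turn, a rotation vector about the tool's x, y, z as a fraction of full scale. In form: [fingers, x, y, z, wx, wy, wz, fingers, x, y, z, wx, wy, wz, ...]. A call has 1 to 12 rows; each row is the pose to reach, as a shift and turn from the pose commanded when the call began, along the tool's axes at that moment; what a row does not reach only later rows make up. Full scale, the value 1, is 15 cm for a shift and 2 rad for a turn. A row lasts 1/8 s, in which the tool goes at most 62.5 mm and 10.7 degrees, less where a joint would pass 70% of its speed; a pose out of reach is approached as far as the arm can. A call with a number of a shift or a turn outside -1 to 1 is refused whole. A call with a gripper value outside its range is refused whole. The fingers move at their own pace and stop on an object; the grip force is fixed at half the most. Time passes only in rows, so rows that repeat a pose let the fingers close. It gives the time, the measured TCP pose, the force, the opening and the grip force at its end, in the units of the state.
- state(): the state, without advancing time (a new reading comes with each control period).
- read_camera(name): name is "side" or "top" or "wrist"; returns the picture (420x560x3 uint8, red, green, blue); there is no depth.
- camera_params(name): a dict with "fx", "fy", "cx", "cy" (pixels), "xyz" and "orientation" of the camera in the world; the wrist camera has in their place "tool_from_camera" (4x4, takes a point from camera to tool coordinates, whose origin is the TCP and whose axes are the flange's). Camera axes: x right, y down, z forward; pixel columns grow to the right and rows downward; lengths in m; the calibration is good to about 2 mm. A picture is of the moment at which its call begins: read the wrist's pose just before it. camera_params takes no time and is no camera call.
- sign_off(): hands the job in; it is judged then, once.
The state is a dict: "clock": time; "joint_positions": joint angles; "qd": joint speeds; "tau": joint torques, N m; "tool_pos": TCP position; "tool_rot": TCP orientation; "force": force on the tool from outside, world axes, zero at the start; "wrist_torque": the same for the moment, N m; "finger_gap": finger opening in m; "finger_force": force on a finger pad.
Only numpy, scipy, OpenCV 4.12 (cv2) and the standard library are available. Lean on these libraries where they do the work, as an engineer would, in place of code of your own. Each camera call takes 0.05 s, during which the arm holds its last target. There are 200 camera calls.

## Task

Fit the template guide with the wide collar into the upturned router base: set it collar up into the round recess so that it lies level on the three spring latches, and let go of it. Then take the short hardwood block and with it, not with the gripper itself, press squarely on the end of the collar, gently and straight down, until all three latches have snapped in over the guide's rim, and lay the block down on the bench again. Leave everything else where it is.

Things in the scene. Friction and masses are not known exactly. Their poses are not given: they have to be found in the camera images.
- guide_collar (a point): the template guide to be fitted: a brass ring standing collar up, 34 mm high. From below: a rim 56 mm in diameter, 5 mm thick, lower edge bevelled; a hub 43 mm in diameter up to 10 mm; then a wide tubular collar of 41 mm outside diameter up to 34 mm. About 0.11 kg. Point on its axis, 22 mm above its underside, 12 mm below the flat end of the collar; z along the collar, up.
- slim_guide_collar (a point): the other template guide, not wanted now: same 56 mm rim, but a slim collar of 26 mm diameter; also 34 mm high. Point on its axis 22 mm above its underside.
- block_center (a point): the pusher: a short grey-brown hardwood block, 55 mm (its x) by 62 mm (its y) by 30 mm high, lying flat on the bench, the only short block (the cauls further off are longer). About 0.05 kg. Clamp pipes run along the bench on both sides of it and of the router base, their tops 56 mm high. This point is its centre, 15 mm above its underside.
- router_base: a router's round fixed base without its motor, upside down on its aluminium sleeve, firmly in place. Its face, a level black disc 140 mm in diameter, looks up, 81 mm above the bench; in its middle is the recess. Two wooden knobs stick out below the face, up to 95 mm from the axis. Origin on the axis at bench height, z up. More than 45 N on the guide in it would spoil it.
- recess_mouth (a point): centre of the recess's mouth, level with the black face; z up. The round recess is 58 mm wide, chamfered by 2.5 mm at the mouth and 16 mm deep, with an opening in its floor. A guide laid into it sinks 8 mm and rests on the bevelled tops of three spring latches: the place to let go of it (collar point 14 mm above this point). Fully home, the collar point stays 8.5 mm above this point.
- recess_floor (a point): centre of the recess's floor, 16 mm below the mouth; a springy wave washer lies on it. Pressed down from the latches, the guide pushes them aside and squeezes the washer; it takes about 20 to 24 N. After 6 mm the latches jump in over the rim and hold the guide up against them, its underside 2.5 mm above the floor. Only pressed on (about 37 N) would it strike the floor.
- latch0 (a joint): how far one of the three spring latches in the recess wall (steel, 10 mm wide, 120 degrees apart, reaching in 4 mm) is pushed back into the wall, in m: 0 when sprung out, 0.003 while the guide's rim is passing it, 0 again once it has sprung in over the rim.
- latch1 (a joint): how far one of the three spring latches in the recess wall (steel, 10 mm wide, 120 degrees apart, reaching in 4 mm) is pushed back into the wall, in m: 0 when sprung out, 0.003 while the guide's rim is passing it, 0 again once it has sprung in over the rim.
- latch2 (a joint): how far one of the three spring latches in the recess wall (steel, 10 mm wide, 120 degrees apart, reaching in 4 mm) is pushed back into the wall, in m: 0 when sprung out, 0.003 while the guide's rim is passing it, 0 again once it has sprung in over the rim.
- glue_bottle: bystander: tall glue bottle with an orange nozzle, standing beside an upright yellow bar clamp that reaches 0.36 m high (keep clear of it), 65 x 60 x 168 mm; origin at the centre of its underside.
- glue_bottle_2: bystander: smaller glue bottle with a grey nozzle, 58 x 54 x 148 mm; origin at the centre of its underside.

How it is judged:
On the way, in this order (a step that is already met when the one before it is completed fails the run):
1. the wide-collared guide lies level in the recess on the latches, let go (horizontal distance between guide_collar and recess_mouth below 0.004 m and z of guide_collar in the frame of recess_mouth between 0.0105 and 0.0185 m and angle between guide_collar's own z axis and vertical below 0.12 rad and contact force between the fingers and guide below 0.1 N), for 0.2 s.
2. the guide is pressed home with the block: the latches have snapped in over its rim (z of guide_collar in the frame of recess_mouth below 0.0095 m and contact force between block and guide above 0.5 N and value of joint each of latch0, latch1, latch2 below 0.001 m), for 0.02 s.
At the end, for the whole second after the job is handed in: The wide-collared guide is level in the recess under all three latches (each sprung out to within 1 mm, guide within 1.3 mm of its home height, 3 mm of the centre, 3 degrees of upright); the block lies at rest on the bench (z of guide_collar in the frame of recess_mouth below 0.0098 m and horizontal distance between guide_collar and recess_mouth below 0.003 m and angle between guide_collar's own z axis and vertical below 0.05 rad and value of joint each of latch0, latch1, latch2 below 0.001 m and height (world z) of block_center below 0.035 m and linear speed of block below 0.02 m/s); the robot touches nothing.
It fails at once if the block presses on the guide with more than 45 N (contact force between block and guide above 45 N).
It fails at once if the guide is pressed past the latches with the gripper itself (z of guide_collar in the frame of recess_mouth below 0.0105 m and horizontal distance between guide_collar and recess_mouth below 0.01 m and contact force between any of the fingers, the arm and guide above 1 N).
It fails at once if the slim guide is moved by more than 3 cm (distance of slim_guide_collar from where it was at the start of the episode above 0.03 m).
It fails at once if a glue bottle is moved by more than 3 cm or knocked over (distance of any of glue_bottle, glue_bottle_2 from where it was at the start of the episode above 0.03 m or angle between any of glue_bottle, glue_bottle_2's own z axis and vertical above 0.4 rad).
It also fails if it takes over 67 s, if anything falls off the work surface, if the arm or the gripper's body presses on something with over 40 N, if the wrist force passes 120 N, or if a joint passes its speed limit or range.

## Working session

There is one attempt and no reset: what is moved stays moved. The work goes in short steps, Python scripts to look and compute and a tool call to move; the robot and the scene stay as the last step left them, time stands still between calls to the robot, and variables do not carry over. Pictures are saved under pics/ and viewed, at most 10 in all, crops included, and the job is handed in when it is done.

Besides the shell and the picture viewer there is one more tool, called after "Request:" as name(argument=value, ...) on one line, values as JSON. carry_out: Moves the arm, as the interface text tells. Shift numbers are shares of 15 cm and turn numbers shares of 2 rad, none past 1 either way. Its arguments: {"type":"object","properties":{"deltas":{"type":"array","items":{"type":"number","minimum":-1,"maximum":1}}},"required":["deltas"]}

```bash
mkdir -p pics
cat > h.py <<'E'
from cell import *
import numpy as np, cv2
def save(n,f):
    im=read_camera(n); cv2.imwrite('pics/'+f,im[:,:,::-1]); return im
def campose(n,st=None):
    p=camera_params(n)
    if n=='wrist':
        T=np.array(p['tool_from_camera']); R=np.array(st['tool_rot']); 
        return p,R@T[:3,:3],R@T[:3,3]+np.array(st['tool_pos'])
    return p,np.array(p['orientation']),np.array(p['xyz'])
def ray(n,u,v,z,st=None):
    p,R,t=campose(n,st)
    d=R@np.array([(u-p['cx'])/p['fx'],(v-p['cy'])/p['fy'],1])
    return t+d*(z-t[2])/d[2]
E
python3 - <<'E'
from h import *
np.set_printoptions(precision=3,suppress=True)
s=state();print(s)
for n in('top','side','wrist'):
    save(n,n+'0.png');print(camera_params(n))
a=[cv2.imread(f'pics/{n}0.png') for n in('top','side')]
E
```

```text
{'clock': 0.0, 'joint_positions': array([-1.335,  0.126, -0.041,  1.405, -0.   ,  1.571]), 'qd': array([-0.001, -0.002,  0.001,  0.   ,  0.001,  0.   ]), 'tau': array([ -0.002, -43.592,  35.292,   0.017,  -0.   ,  -0.   ]), 'tool_pos': array([ 0.123, -0.51 ,  0.256]), 'tool_rot': array([[ 0.972,  0.234, -0.   ],
       [ 0.234, -0.972,  0.002],
       [-0.   , -0.002, -1.   ]]), 'force': array([ 1.352, -0.299,  0.009]), 'wrist_torque': array([-0.002,  0.01 ,  0.008]), 'finger_force': 0.0, 'finger_gap': 0.08541208084857481}
{'fx': 439.91856950635844, 'fy': 439.91856950635844, 'cx': 277.92207895521625, 'cy': 207.8167456292471, 'xyz': array([ 0.444, -0.165,  0.942]), 'orientation': array([[-0.01 , -0.995,  0.099],
       [-0.999,  0.015,  0.042],
       [-0.043, -0.099, -0.994]])}
{'fx': 385.2004098999691, 'fy': 385.2004098999691, 'cx': 282.94404591661737, 'cy': 206.80502525642657, 'xyz': array([ 0.302, -0.78 ,  0.593]), 'orientation': array([[ 0.937, -0.225,  0.266],
       [-0.348, -0.57 ,  0.744],
       [-0.015, -0.79 , -0.613]])}
{'fx': 349.1361655764519, 'fy': 349.1361655764519, 'cx': 280.8127585256449, 'cy': 208.14667797650628, 'tool_from_camera': array([[ 0.   , -0.962, -0.273,  0.071],
       [ 1.   ,  0.001, -0.001, -0.001],
       [ 0.001, -0.273,  0.962, -0.119],
       [ 0.   ,  0.   ,  0.   ,  1.   ]])}
```

View pics/top0.png

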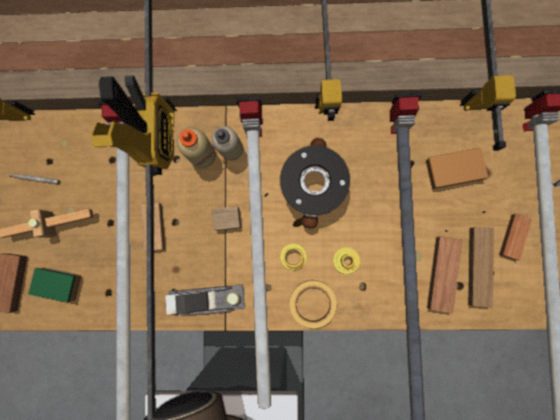

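View pics/side0.png

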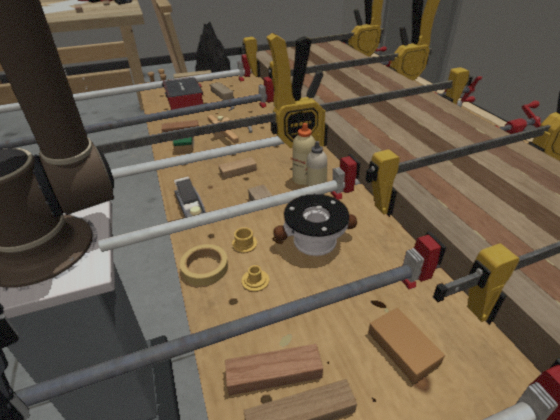

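The top view shows the wide guide at about (293,257), the slim one at (346,261), the block at (226,218) and the black router face centred near (315,181). A clamp pipe at columns 250–262 runs between the block and the router. The side view confirms the wide guide at (244,240).

Run:
```python
from h import *
np.set_printoptions(precision=4,suppress=True)
im=cv2.imread('pics/top0.png'); hsv=cv2.cvtColor(im,cv2.COLOR_BGR2HSV)
def comps(m,box,z):
    x0,y0,x1,y1=box; mm=np.zeros_like(m); mm[y0:y1,x0:x1]=m[y0:y1,x0:x1]
    cs,_=cv2.findContours(mm,cv2.RETR_EXTERNAL,cv2.CHAIN_APPROX_NONE)
    for c in cs:
        if cv2.contourArea(c)<100: continue
        r=cv2.minAreaRect(c); (u,v),rad=cv2.minEnclosingCircle(c)
        P=ray('top',*r[0],z); print(r,(u,v,rad),cv2.contourArea(c),'->',P)
        if len(r): 
            for q in cv2.boxPoints(r): print('   ',ray('top',*q,z)[:2])
y=cv2.inRange(hsv,(22,150,90),(34,255,255))
print('brass');comps(y,(270,235,370,280),.005)
k=cv2.inRange(hsv,(0,0,0),(179,255,60))
print('router');comps(k,(272,140,358,222),.081)
print(hsv[218,226],hsv[218,240],hsv[240,226],hsv[210,215])
b=cv2.inRange(hsv,(0,0,0),(179,125,255))
print('block');comps(b,(205,200,245,240),.03)
cv2.imwrite('pics/c0.png',cv2.resize(im[130:290,190:370],None,fx=4,fy=3.7,interpolation=cv2.INTER_CUBIC)[:600])
```

```text
brass
router
((319.1751403808594, 178.9163055419922), (67.41654205322266, 57.90536117553711), 69.22774505615234) (314.51165771484375, 179.75669860839844, 34.5774040222168) 2540.5 -> [ 0.5858 -0.2116  0.081 ]
    [ 0.6299 -0.135 ]
    [ 0.6693 -0.2432]
    [ 0.5424 -0.2869]
    [ 0.5036 -0.1805]
[ 16  86 158] [ 15 122  94] [ 18 126 156] [ 16  87 152]
block
((224.38238525390625, 217.02944946289062), (32.7423095703125, 37.107948303222656), 75.96376037597656) (223.81915283203125, 214.65957641601562, 21.153528213500977) 723.5 -> [ 0.5171 -0.0151  0.03  ]
    [0.5417 0.0314]
    [ 0.5596 -0.0447]
    [ 0.4927 -0.0612]
    [0.4749 0.0142]
```

View pics/c0.png

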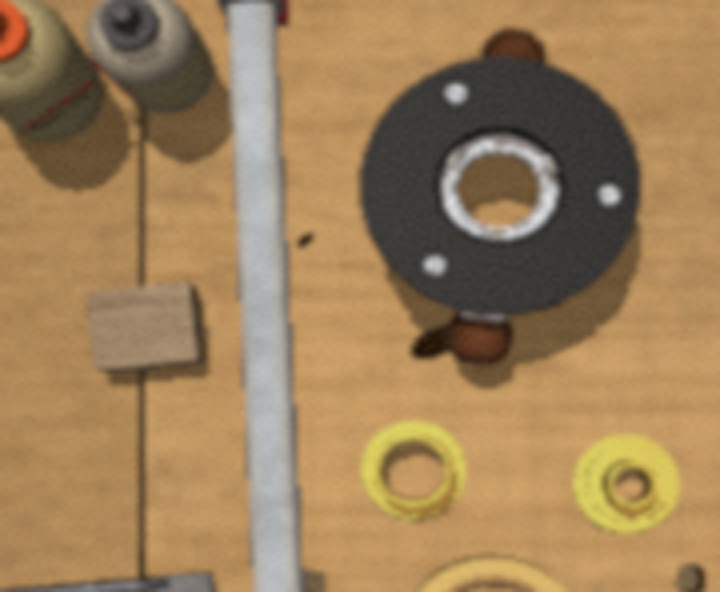

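The crop confirms the layout: recess ring centre at full-frame (315,180.5), guide rim centre (293.5,257) and block top about (225.8,218.4). Next I compute positions and the first move.

```bash
cat >> h.py <<'E'
from scipy.spatial.transform import Rotation as Ro
np.set_printoptions(precision=4,suppress=True)
def delta(p,yaw,base=None):
    """fractions from the present pose to TCP p, tool straight down, tool x at world angle yaw (deg)"""
    s=state(); R=np.array(s['tool_rot']); a=np.radians(yaw)
    G=np.array([[np.cos(a),np.sin(a),0],[np.sin(a),-np.cos(a),0],[0,0,-1]])
    return np.r_[R.T@(np.array(p)-s['tool_pos'])/.15, Ro.from_matrix(R.T@G).as_rotvec()/2]
E
python3 - <<'E'
from h import *
for n,u,v,z in(('guide',293.5,257,.005),('recess',315,180.5,.081),('block',225.8,218.4,.03),('slim',346.7,260.5,.005)):
    print(n,ray('top',u,v,z))
c=[(90,295),(190,283),(198,358),(95,370)]
print([ray('top',190+u/4,130+v/3.7,.03)[:2].round(3) for u,v in c])
g=ray('top',293.5,257,.005)
print(delta([g[0]-.02,g[1]-.03,.2],60))
E
```

```text
guide [ 0.4323 -0.1582  0.005 ]
recess [ 0.5828 -0.2033  0.081 ]
block [ 0.5142 -0.0181  0.03  ]
slim [ 0.4238 -0.2699  0.005 ]
[array([0.533, 0.01 ]), array([ 0.539, -0.043]), array([ 0.496, -0.047]), array([0.49 , 0.007])]
[ 2.3792 -1.6353  0.3734 -0.0006 -0.0003 -0.4057]
```

Request:
carry_out(deltas=[1, 1, -0.69, 0.16, 0, 0, -0.2, 1, 1, -0.69, 0.16, 0, 0, -0.4, 1, 1, -0.69, 0.16, 0, 0, -0.4, 1, 1, -0.69, 0.16, 0, 0, -0.4])

```text
clock: 0.65
tool_pos: [0.2461, -0.3717, 0.2317]
tool_rot: [[0.542, 0.84, -0.0], [0.84, -0.542, 0.001], [0.001, -0.001, -1.0]]
force: [0.4, 0.1, -0.2]
finger_gap: 0.0857
finger_force: 0.0
```

Run:
```python
from h import *
print(state()['tool_pos'],delta([.4323,-.1582,.2],60))
```

```text
[ 0.2461 -0.3717  0.2317] [ 1.869   0.2715  0.2132 -0.0005 -0.0006 -0.0247]
```

Request:
carry_out(deltas=[1, 1, 0.14, 0.11, 0, 0, -0.025, 1, 1, 0.14, 0.11, 0, 0, -0.025, 1, 1, 0.14, 0.11, 0, 0, -0.025, 1, 1, 0.14, 0.11, 0, 0, -0.025])

```text
clock: 1.15
tool_pos: [0.3453, -0.2599, 0.2154]
tool_rot: [[0.507, 0.862, -0.001], [0.862, -0.507, 0.001], [0.0, -0.001, -1.0]]
force: [0.5, 0.3, 0.6]
finger_gap: 0.0853
finger_force: 0.0
```

Run:
```python
from h import *
print(state()['tool_pos'],delta([.4323,-.1582,.2],60))
```

```text
[ 0.3453 -0.2599  0.2154] [ 0.8786  0.1564  0.1023 -0.0005 -0.0001 -0.0039]
```

Request:
carry_out(deltas=[1, 0.88, 0.16, 0.1, 0, 0, 0, 0.75, 0.88, 0.16, 0.1, 0, 0, 0, 0.75, 0.88, 0.16, 0.1, 0, 0, 0, 0.75, 0.88, 0.16, 0.1, 0, 0, 0])

```text
clock: 1.65
tool_pos: [0.4324, -0.1604, 0.2006]
tool_rot: [[0.509, 0.861, -0.001], [0.861, -0.509, -0.0], [-0.001, -0.001, -1.0]]
force: [0.8, 0.1, -0.4]
finger_gap: 0.0637
finger_force: 0.0
```

Run:
```python
from h import *
import json
s=state(); save('wrist','w1.png')
json.dump({k:np.array(s[k]).tolist() for k in('tool_pos','tool_rot')},open('s1.json','w'))
print(s['tool_pos'],s['qd'])
```

```text
[ 0.4324 -0.1604  0.2006] [-0.0326 -0.0115 -0.0043  0.0033 -0.0049 -0.0032]
```

View pics/w1.png

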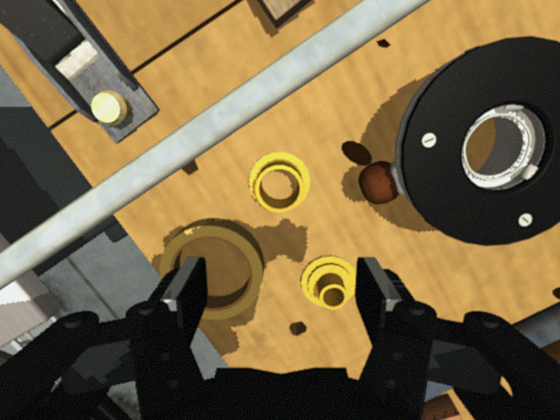

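The wrist view shows the wide guide at (279,181), the slim guide at (330,283), the recess at about (503,148) and the block's corner at (285,5). I fit circles to the brass rim and the silver recess for exact centres.

Run:
```python
from h import *
import json
s=json.load(open('s1.json'))
im=cv2.imread('pics/w1.png'); hsv=cv2.cvtColor(im,cv2.COLOR_BGR2HSV)
def fit(mask,box,zo,zi,name):
    x0,y0,x1,y1=box; m=mask[y0:y1,x0:x1]
    cs,h=cv2.findContours(m,cv2.RETR_CCOMP,cv2.CHAIN_APPROX_NONE)
    for i,c in enumerate(cs):
        if len(c)<40: continue
        hole=h[0][i][3]>=0; z=zi if hole else zo
        W=np.array([ray('wrist',p[0][0]+x0,p[0][1]+y0,z,s)[:2] for p in c],np.float32)
        # circle on world plane, trimmed LSQ
        k=np.ones(len(W),bool)
        for _ in range(6):
            A=np.c_[2*W[k],np.ones(k.sum())]; q=np.linalg.lstsq(A,(W[k]**2).sum(1),rcond=None)[0]
            r=np.sqrt(q[2]+q[0]**2+q[1]**2); e=abs(np.hypot(*(W-q[:2]).T)-r); k=e<max(.0012,np.median(e)*1.5)
        print(name,'hole' if hole else 'outer',len(c),q[:2],'dia',2*r,'inl',k.mean())
y=cv2.inRange(hsv,(22,130,60),(36,255,255)); print(hsv[165,262],hsv[182,252],hsv[120,230])
fit(y,(240,145,320,220),.005,.034,'guide')
b=cv2.inRange(im,(0,0,0),(60,60,60))
fit(b,(380,25,560,260),.081,.081,'face')
print(delta([.4323,-.1582,.2],60))
```

```text
[ 26 176 232] [ 25 169 232] [ 56   8 218]
guide outer 174 [ 0.4345 -0.1539] dia 0.055658839520457214 inl 0.9770114942528736
guide hole 116 [ 0.4346 -0.154 ] dia 0.03444953856595519 inl 1.0
guide hole 92 [ 0.4393 -0.1472] dia 0.03370257477692038 inl 0.5760869565217391
face outer 87 [ 0.5003 -0.1765] dia 0.028173009732428176 inl 0.8045977011494253
face outer 581 [ 0.5837 -0.1972] dia 0.13579742304173678 inl 0.5576592082616179
face hole 43 [ 0.5802 -0.2538] dia 0.011387562650234918 inl 1.0
face hole 47 [ 0.544  -0.1669] dia 0.011295504915841966 inl 1.0
face hole 250 [ 0.5846 -0.1977] dia 0.057309812245986656 inl 0.936
[ 0.0164 -0.0075  0.0052 -0.0002  0.0004 -0.0061]
```

Run:
```python
from h import *
print(delta([.4345,-.154,.038],60))
```

```text
[ 0.0487 -0.0087  1.0852 -0.0002  0.0004 -0.0061]
```

Request:
carry_out(deltas=[0.75, 0.049, -0.009, 0.4, 0, 0, -0.006, 0.75, 0.049, -0.009, 0.7, 0, 0, -0.006, 0.75, 0.049, -0.009, 0.9, 0, 0, -0.006, 0.75, 0.049, -0.009, 1, 0, 0, -0.006, 0.75, 0.049, -0.009, 1, 0, 0, -0.006])

```text
clock: 2.33
tool_pos: [0.4344, -0.1538, 0.0506]
tool_rot: [[0.501, 0.865, -0.001], [0.865, -0.501, 0.0], [-0.0, -0.001, -1.0]]
force: [-0.2, -0.3, 0.5]
finger_gap: 0.064
finger_force: 0.0
```

Run:
```python
from h import *
print(delta([.4345,-.154,.038],60))
save('wrist','w2.png')
```

```text
[-0.0005  0.0013  0.0841 -0.0005  0.0002 -0.0006]
```

View pics/w2.png

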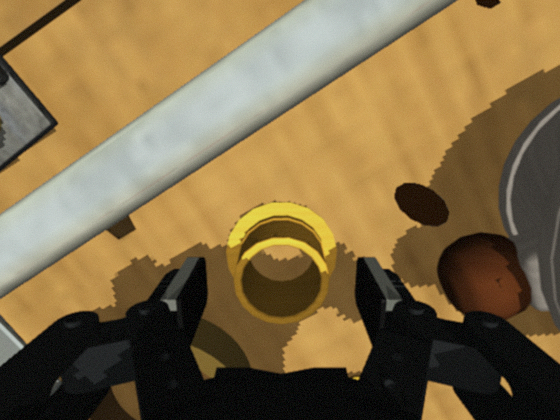

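The collar's end at (281,279) sits midway between the pads at columns 205 and 357, so I go down, close and lift.

Request:
carry_out(deltas=[0.75, 0, 0, 0.085, 0, 0, 0, 0.75, 0, 0, 0.085, 0, 0, 0, 0.2, 0, 0, 0.085, 0, 0, 0, 0.2, 0, 0, 0.085, 0, 0, 0, 0.2, 0, 0, 0.085, 0, 0, 0, 0.2, 0, 0, 0.085, 0, 0, 0, 0.2, 0, 0, 0.085, 0, 0, 0])

```text
clock: 3.25
tool_pos: [0.4357, -0.1531, 0.0387]
tool_rot: [[0.499, 0.866, 0.001], [0.866, -0.499, -0.0], [0.0, 0.001, -1.0]]
force: [-1.9, 0.9, 6.2]
finger_gap: 0.0386
finger_force: 60.6
```

Request:
carry_out(deltas=[0.2, 0, 0, -0.3, 0, 0, 0, 0.2, 0, 0, -0.7, 0, 0, 0, 0.2, 0, 0, -0.7, 0, 0, 0, 0.2, 0, 0, -0.7, 0, 0, 0])

```text
clock: 3.75
tool_pos: [0.4349, -0.1529, 0.1425]
tool_rot: [[0.499, 0.866, -0.0], [0.866, -0.499, 0.0], [-0.0, -0.0, -1.0]]
force: [-0.9, 1.3, -1.6]
finger_gap: 0.0389
finger_force: 61.1
```

Run:
```python
from h import *
s=state(); print(s['tool_pos'],s['finger_gap'],s['force'],delta([.5846,-.1977,.143],60))
im=save('wrist','w3.png')[:,:,::-1]; hsv=cv2.cvtColor(np.ascontiguousarray(im),cv2.COLOR_BGR2HSV)
m=cv2.inRange(hsv,(18,110,40),(36,255,255))
```

```text
[ 0.4349 -0.1529  0.1425] 0.038882560828352175 [-0.8815  1.2615 -1.6116] [ 0.2393  1.0137 -0.0039 -0.0002  0.      0.0003]
```

View pics/w3.png

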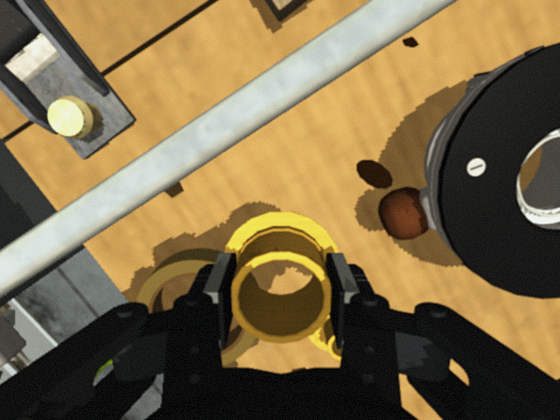

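The guide is held level: collar end at (282,297), centred between the pads. The recess is at the right edge, so I move to a spot from which it is seen ahead of the guide, for one closer check.

Run:
```python
from h import *
print(delta([.5496,-.2574,.145],60))
```

```text
[-0.2213  1.0141 -0.024  -0.001   0.0002  0.0003]
```

Request:
carry_out(deltas=[0.2, -0.22, 0.5, -0.03, 0, 0, 0, 0.2, -0.22, 1, -0.03, 0, 0, 0, 0.2, -0.22, 1, -0.03, 0, 0, 0, 0.2, -0.22, 1, -0.03, 0, 0, 0, 0.2, -0.22, 1, -0.03, 0, 0, 0])

```text
clock: 4.42
tool_pos: [0.5474, -0.2558, 0.1456]
tool_rot: [[0.499, 0.866, -0.003], [0.866, -0.499, 0.002], [-0.0, -0.004, -1.0]]
force: [0.0, 0.4, -1.1]
finger_gap: 0.0387
finger_force: 61.3
```

Run:
```python
from h import *
s=state(); im=np.ascontiguousarray(save('wrist','w4.png')[:,:,::-1])
b=cv2.inRange(im,(0,0,0),(60,60,60))
cs,h=cv2.findContours(b,cv2.RETR_CCOMP,cv2.CHAIN_APPROX_NONE)
print(s['tool_pos'],s['qd'].max())
p,R,t=campose('wrist',s); q=R.T@(np.array([.5846,-.1977,.081])-t); print('expect px',q[:2]/q[2]*p['fx']+[p['cx'],p['cy']])
for i,c in enumerate(cs):
    if len(c)<100: continue
    W=np.array([ray('wrist',*c_[0],.081,s)[:2] for c_ in c]); k=np.ones(len(W),bool)
    for _ in range(8):
        A=np.c_[2*W[k],np.ones(k.sum())]; q=np.linalg.lstsq(A,(W[k]**2).sum(1),rcond=None)[0]
        r=np.sqrt(q[2]+q[0]**2+q[1]**2); e=abs(np.hypot(*(W-q[:2]).T)-r); k=e<max(.0012,np.median(e)*1.5)
    print(h[0][i][3]>=0,len(c),q[:2],'dia',2*r,k.mean())
for z in(.145,): print(delta([.5851,-.1968,z],60))
```

```text
[ 0.5474 -0.2558  0.1456] 0.004720588035478154
expect px [287.3036 113.3203]
False 2036 [ 0.5245 -0.3745] dia 0.22583695553555475 0.6532416502946955
True 202 [ 0.5816 -0.3568] dia 0.01909067715167102 0.6336633663366337Traceback (most recent call last):
  File "<stdin>", line 9, in <module>
  File "h.py", line 12, in ray
    p,R,t=campose(n,st)
          ~~~~~~~^^^^^^
  File "h.py", line 6, in campose
    p=camera_params(n)
ValueError: time passes only in moves, steps and waits
```

View pics/w4.png

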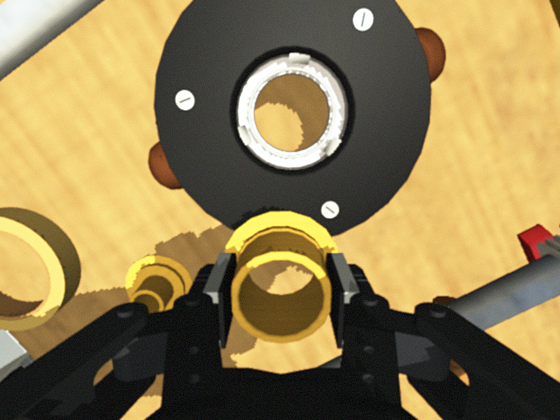

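The recess is clear ahead, centred near (294,111), with the guide held level behind it. I cache the calibration and fit that circle.

```bash
sed -i 's/^def campose/import functools\ncamera_params=functools.lru_cache(camera_params)\ndef campose/' h.py
python3 - <<'E'
from h import *
s=state(); im=cv2.imread('pics/w4.png')
g=cv2.cvtColor(im,cv2.COLOR_BGR2GRAY); box=(220,35,370,190)
print(g[110,225:262:2],g[110,334:366:2])
def fit(c,z,o):
    W=np.array([ray('wrist',c_[0][0]+o[0],c_[0][1]+o[1],z,s)[:2] for c_ in c]); k=np.ones(len(W),bool)
    for _ in range(8):
        A=np.c_[2*W[k],np.ones(k.sum())]; q=np.linalg.lstsq(A,(W[k]**2).sum(1),rcond=None)[0]
        r=np.sqrt(q[2]+q[0]**2+q[1]**2); e=abs(np.hypot(*(W-q[:2]).T)-r); k=e<max(.001,np.median(e)*1.5)
    return q[:2],2*r,k.mean()
for th,z in((100,.081),(100,.0785)):
    m=(g[box[1]:box[3],box[0]:box[2]]>th).astype(np.uint8)
    cs,_=cv2.findContours(m,cv2.RETR_EXTERNAL,cv2.CHAIN_APPROX_NONE); c=max(cs,key=cv2.contourArea); print('bright',th,z,fit(c,z,box))
# darkest ring = chamfer
m=(g[box[1]:box[3],box[0]:box[2]]<28).astype(np.uint8)
cs,h=cv2.findContours(m,cv2.RETR_CCOMP,cv2.CHAIN_APPROX_NONE)
for i,c in enumerate(cs):
    if len(c)>100: print('dark',h[0][i][3],fit(c,.081,box))
y=cv2.inRange(cv2.cvtColor(im,cv2.COLOR_BGR2HSV),(18,110,40),(36,255,255))
print(delta([.5851,-.1968,.145],60))
E
```

```text
[ 66  68  52  25  26  30 133 255 254 254 254 248 250 253 226 193 213 208
 208] [247 251 232 204 211 162  91  35  23  27  37  64  71  72  65  69]
bright 100 0.081 (array([ 0.586, -0.199]), np.float64(0.055241898422392015), np.float64(0.8773006134969326))
bright 100 0.0785 (array([ 0.586 , -0.1991]), np.float64(0.05599280382294026), np.float64(0.8773006134969326))
dark -1 (array([ 0.5868, -0.1988]), np.float64(0.061474588682066976), np.float64(0.9904306220095693))
dark 1 (array([ 0.5863, -0.1991]), np.float64(0.058473063736930925), np.float64(0.9970845481049563))
[ 0.4657  0.0218  0.0084 -0.0014  0.0001  0.0004]
```

Run:
```python
from h import *
print(delta([.5869,-.1981,.145],60),delta([.5869,-.1981,.13],60))
```

```text
[ 0.4642  0.0365  0.0084 -0.0014  0.0001  0.0004] [ 0.4642  0.0368  0.1084 -0.0014  0.0001  0.0004]
```

Request:
carry_out(deltas=[0.2, 0.3, 0.037, 0.008, 0, 0, 0, 0.2, 0.464, 0.037, 0.008, 0, 0, 0, 0.2, 0.464, 0.037, 0.108, 0, 0, 0, 0.2, 0.464, 0.037, 0.108, 0, 0, 0, 0.2, 0.464, 0.037, 0.108, 0, 0, 0])

```text
clock: 5.1
tool_pos: [0.5873, -0.1995, 0.1312]
tool_rot: [[0.5, 0.866, -0.001], [0.866, -0.5, 0.0], [-0.0, -0.001, -1.0]]
force: [0.1, 0.7, -1.8]
finger_gap: 0.0392
finger_force: 61.3
```

Run:
```python
from h import *
print(state()['tool_pos'],state()['force'],delta([.5869,-.1981,.1125],60))
save('wrist','w5.png')
```

```text
[ 0.5873 -0.1995  0.1312] [ 0.0525  0.7189 -1.8314] [ 0.0064 -0.007   0.1249 -0.0003  0.0002 -0.0001]
```

View pics/w5.png

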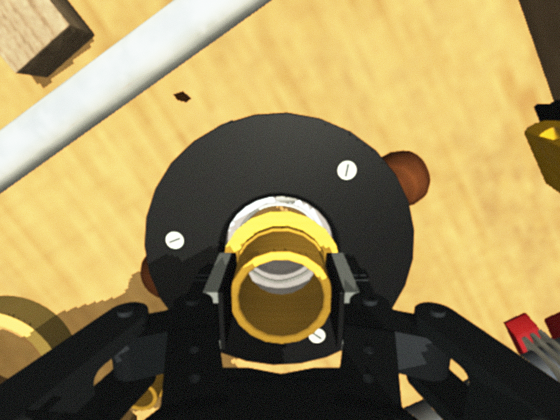

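Just above the recess: face edges at columns 146 and 413 (centre 279.5), rim centre about 281.5, so it's within a millimetre. I lower it.

Request:
carry_out(deltas=[0.2, 0.004, -0.006, 0.03, 0, 0, 0, 0.2, 0.004, -0.006, 0.06, 0, 0, 0, 0.2, 0.004, -0.006, 0.09, 0, 0, 0, 0.2, 0.004, -0.006, 0.11, 0, 0, 0, 0.2, 0.004, -0.006, 0.11, 0, 0, 0])

```text
clock: 5.78
tool_pos: [0.5876, -0.1979, 0.1144]
tool_rot: [[0.499, 0.866, -0.001], [0.866, -0.499, 0.0], [-0.0, -0.001, -1.0]]
force: [1.1, 0.2, -1.1]
finger_gap: 0.039
finger_force: 61.3
```

Request:
carry_out(deltas=[0.2, 0, 0, 0.012, 0, 0, 0, 0.2, 0, 0, 0.012, 0, 0, 0, 0.2, 0, 0, 0.012, 0, 0, 0])

```text
clock: 6.15
tool_pos: [0.5878, -0.198, 0.1131]
tool_rot: [[0.499, 0.866, 0.0], [0.866, -0.499, -0.0], [0.0, 0.0, -1.0]]
force: [0.8, 0.7, -1.9]
finger_gap: 0.0386
finger_force: 61.3
```

Request:
carry_out(deltas=[0.2, 0, 0, 0.007, 0, 0, 0, 0.52, 0, 0, 0.007, 0, 0, 0, 0.6, 0, 0, 0.007, 0, 0, 0, 0.75, 0, 0, 0.007, 0, 0, 0, 0.75, 0, 0, 0, 0, 0, 0, 0.75, 0, 0, -0.3, 0, 0, 0, 0.75, 0, 0, -0.5, 0, 0, 0, 0.75, -0.47, 0, -0.6, 0, 0, 0, 0.75, -0.47, 0, -0.6, 0, 0, 0, 0.75, -0.47, 0, -0.6, 0, 0, 0])

```text
clock: 7.4
tool_pos: [0.5522, -0.2596, 0.2031]
tool_rot: [[0.501, 0.866, 0.0], [0.866, -0.501, 0.0], [0.0, 0.0, -1.0]]
force: [0.3, -0.2, -0.0]
finger_gap: 0.064
finger_force: 0.0
```

Run:
```python
from h import *
import json
s=state(); save('wrist','w6.png'); print(s['tool_pos'])
json.dump({k:np.array(s[k]).tolist() for k in('tool_pos','tool_rot')},open('s6.json','w'))
```

```text
[ 0.5522 -0.2596  0.2031]
```

View pics/w6.png

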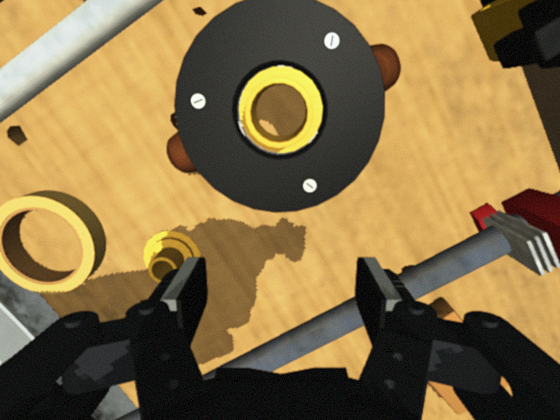

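The guide sits in the recess (ring at 238–324, centre about (281,110)), with even dark edges all round. I measure the collar's end numerically and plan the move to the block.

```bash
cat >> h.py <<'E'
def circ(c,n,z,s,o=(0,0)):
    W=np.array([ray(n,p[0][0]+o[0],p[0][1]+o[1],z,s)[:2] for p in c]); k=np.ones(len(W),bool)
    for _ in range(8):
        A=np.c_[2*W[k],np.ones(k.sum())]; q=np.linalg.lstsq(A,(W[k]**2).sum(1),rcond=None)[0]
        r=np.sqrt(q[2]+q[0]**2+q[1]**2); e=abs(np.hypot(*(W-q[:2]).T)-r); k=e<max(.001,np.median(e)*1.5)
    return q[:2],2*r,k.mean()
E
python3 - <<'E'
from h import *
import json
s=json.load(open('s6.json')); im=cv2.imread('pics/w6.png'); hsv=cv2.cvtColor(im,cv2.COLOR_BGR2HSV)
o=(225,50,340,170); y=cv2.inRange(hsv,(22,130,60),(36,255,255))[o[1]:o[3],o[0]:o[2]]
cs,h=cv2.findContours(y,cv2.RETR_CCOMP,cv2.CHAIN_APPROX_NONE)
for i,c in enumerate(cs):
    if len(c)>60: print('guide',h[0][i][3],circ(c,'wrist',.107 if h[0][i][3]>=0 else .078,s,o))
g=cv2.cvtColor(im,cv2.COLOR_BGR2GRAY); m=(g[o[1]:o[3],o[0]:o[2]]<28).astype(np.uint8)
cs,h=cv2.findContours(m,cv2.RETR_CCOMP,cv2.CHAIN_APPROX_NONE)
for i,c in enumerate(cs):
    if len(c)>100: print('mouth',h[0][i][3],circ(c,'wrist',.081,s,o))
# view position for block, yaw 90-ish options
b=ray('top',225.8,218.4,.03); print(b)
for yaw in(60,75,90): print(yaw,delta([.48,-.04,.22],yaw))
print(state()['joint_positions'])
E
```

```text
guide -1 (array([ 0.5879, -0.1987]), np.float64(0.05562164595936415), np.float64(0.7116104868913857))
guide 2 (array([ 0.5857, -0.1995]), np.float64(0.034305556403163066), np.float64(1.0))
mouth -1 (array([ 0.5866, -0.1988]), np.float64(0.061718020677701484), np.float64(1.0))
mouth 0 (array([ 0.5867, -0.199 ]), np.float64(0.058838615701392545), np.float64(0.9961089494163424))
[ 0.5142 -0.0181  0.03  ]
60 [ 1.0222 -1.1482 -0.1144 -0.0002 -0.0002  0.    ]
75 [ 1.0222 -1.1482 -0.1144 -0.0002 -0.0002 -0.1309]
90 [ 1.0222 -1.1482 -0.1144 -0.0002 -0.0003 -0.2618]
[-0.4384  0.2923  0.0499  1.3288  0.0005  1.6559]
```

Run:
```python
from h import *
print(delta([.514,-.02,.21],96))
```

```text
[ 1.251  -1.0185 -0.0476 -0.0002 -0.0003 -0.3141]
```

Request:
carry_out(deltas=[1, 0.3, -0.25, -0.1, 0, 0, -0.08, 1, 0.6, -0.5, -0.1, 0, 0, -0.16, 1, 0.9, -0.75, -0.1, 0, 0, -0.24, 1, 1, -1, -0.05, 0, 0, -0.314, 1, 1, -1, -0.05, 0, 0, -0.314, 1, 1, -1, -0.05, 0, 0, -0.314])

```text
clock: 8.2
tool_pos: [0.4979, -0.0536, 0.2104]
tool_rot: [[-0.105, 0.994, 0.0], [0.994, 0.105, -0.0], [-0.0, 0.0, -1.0]]
force: [0.1, 0.4, 0.9]
finger_gap: 0.0855
finger_force: 0.0
```

Run:
```python
from h import *
import json
s=state(); im=save('wrist','w7.png'); print(s['tool_pos'],abs(s['qd']).max())
json.dump({k:np.array(s[k]).tolist() for k in('tool_pos','tool_rot')},open('s7.json','w'))
```

```text
[ 0.4979 -0.0536  0.2104] 0.0255066936148088
```

View pics/w7.png

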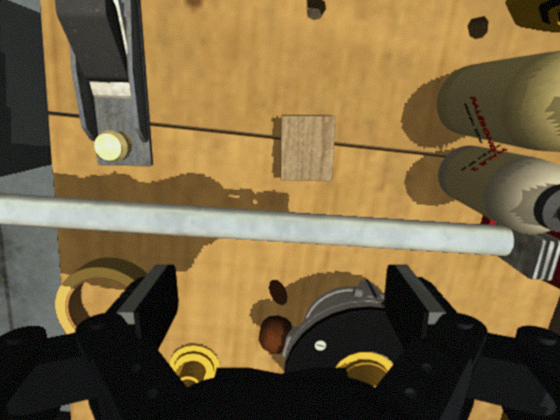

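The block's top face is a rectangle with corners at about (281,115), (334,115), (333,181) and (279,180), below the pipe-free gap and nearly square to the tool. I refine the corners by mask.

Run:
```python
from h import *
import json
s=json.load(open('s7.json')); im=cv2.imread('pics/w7.png'); hsv=cv2.cvtColor(im,cv2.COLOR_BGR2HSV)
o=(262,100,350,195); c=hsv[o[1]:o[3],o[0]:o[2]]
print(c[45,::4].tolist()); 
for C in [[(281,115),(334,115),(333,181),(279,180)]]:
    W=np.array([ray('wrist',*q,.03,s)[:2] for q in C]); print(W,W.mean(0),np.linalg.norm(np.diff(W,axis=0),axis=1))
m=((c[:,:,1]<118)&(c[:,:,2]>105)).astype(np.uint8)*255
m=cv2.morphologyEx(m,cv2.MORPH_OPEN,np.ones((7,7))); cs,_=cv2.findContours(m,0,1); q=max(cs,key=cv2.contourArea)
W=np.array([ray('wrist',p[0][0]+o[0],p[0][1]+o[1],.03,s)[:2] for p in q]); r=cv2.minAreaRect((W*1000).astype(np.float32)); print(r)
```

```text
[[18, 141, 215], [18, 146, 202], [18, 149, 205], [17, 157, 114], [17, 165, 102], [19, 91, 185], [17, 104, 164], [18, 99, 183], [18, 97, 173], [18, 99, 163], [17, 102, 163], [19, 94, 168], [19, 95, 174], [18, 101, 177], [17, 94, 187], [19, 107, 159], [17, 101, 157], [19, 101, 166], [18, 141, 136], [17, 152, 106], [19, 157, 70], [19, 155, 61]]
[[ 0.4924  0.012 ]
 [ 0.536   0.0167]
 [ 0.5433 -0.0384]
 [ 0.4965 -0.0425]] [ 0.5171 -0.0131] [0.0439 0.0556 0.0471]
((517.3827514648438, -12.765300750732422), (44.4452018737793, 52.9950065612793), 6.0598320960998535)
```

Run:
```python
from h import *
print(state()['tool_pos'],delta([.5173,-.0129,.08],96.1),delta([.5173,-.0129,.03],96.1))
```

```text
[ 0.4981 -0.0541  0.2104] [ 0.2602  0.1558  0.8697  0.0001  0.0001 -0.0009] [ 0.2602  0.1558  1.203   0.0001  0.0001 -0.0009]
```

Request:
carry_out(deltas=[1, 0.26, 0.156, 0.1, 0, 0, -0.001, 1, 0.26, 0.156, 0.5, 0, 0, -0.001, 1, 0.26, 0.156, 0.85, 0, 0, -0.001, 1, 0.26, 0.156, 0.95, 0, 0, -0.001, 1, 0.26, 0.156, 0.95, 0, 0, -0.001, 1, 0.26, 0.156, 0.95, 0, 0, -0.001])

```text
clock: 9.0
tool_pos: [0.5184, -0.0134, 0.0702]
tool_rot: [[-0.106, 0.994, 0.003], [0.994, 0.106, -0.0], [-0.0, 0.003, -1.0]]
force: [-0.2, -0.5, 0.7]
finger_gap: 0.0859
finger_force: 0.0
```

Run:
```python
from h import *
print(state()['tool_pos'],delta([.5173,-.0129,.03],96.1))
```

```text
[ 0.5184 -0.0134  0.0702] [ 0.004  -0.0079  0.268   0.0017  0.0002 -0.0001]
```

Request:
carry_out(deltas=[1, 0.004, -0.006, 0.15, 0, 0, 0, 1, 0.004, -0.006, 0.26, 0, 0, 0, 1, 0.004, -0.006, 0.26, 0, 0, 0, 0.2, 0.004, -0.006, 0.26, 0, 0, 0, 0.2, 0.004, -0.006, 0.26, 0, 0, 0, 0.2, 0.004, -0.006, 0.26, 0, 0, 0, 0.2, 0.004, -0.006, 0.26, 0, 0, 0])

```text
clock: 9.88
tool_pos: [0.5165, -0.0125, 0.03]
tool_rot: [[-0.107, 0.994, 0.002], [0.994, 0.107, -0.0], [-0.0, 0.002, -1.0]]
force: [0.5, -0.4, 6.2]
finger_gap: 0.0437
finger_force: 62.5
```

Request:
carry_out(deltas=[0.2, 0, 0, -0.3, 0, 0, 0, 0.2, 0, 0, -0.6, 0, 0, 0, 0.2, 0, 0, -0.9, 0, 0, 0, 0.2, 0, 0, -0.95, 0, 0, 0, 0.2, 0, 0, -0.95, 0, 0, 0])

```text
clock: 10.5
tool_pos: [0.5158, -0.0125, 0.1714]
tool_rot: [[-0.107, 0.994, 0.0], [0.994, 0.107, -0.0], [-0.0, 0.0, -1.0]]
force: [-0.7, 0.5, -1.3]
finger_gap: 0.0437
finger_force: 61.8
```

Run:
```python
from h import *
s=state();print(s['tool_pos'],s['finger_gap'],s['force'],delta([.5862,-.1990,.170],96.1))
```

```text
[ 0.5158 -0.0125  0.1714] 0.04369229279133468 [-0.6948  0.5238 -1.3014] [-1.2865  0.3341  0.0097  0.0002  0.      0.0003]
```

Request:
carry_out(deltas=[0.2, -0.35, 0.1, 0, 0, 0, 0, 0.2, -0.7, 0.2, 0, 0, 0, 0, 0.2, -1, 0.334, 0, 0, 0, 0, 0.2, -1, 0.334, 0, 0, 0, 0, 0.2, -1, 0.334, 0.01, 0, 0, 0])

```text
clock: 11.12
tool_pos: [0.5806, -0.1559, 0.1681]
tool_rot: [[-0.106, 0.994, -0.003], [0.994, 0.106, 0.001], [0.002, -0.003, -1.0]]
force: [-0.6, 0.1, -1.5]
finger_gap: 0.0441
finger_force: 61.7
```

Run:
```python
from h import *
print(state()['tool_pos'],delta([.5862,-.1990,.146],96.1))
```

```text
[ 0.5806 -0.1559  0.1681] [-0.2896  0.0072  0.1466 -0.0016 -0.0008  0.0001]
```

Request:
carry_out(deltas=[0.2, -0.288, 0.005, 0, 0, 0, 0, 0.2, -0.288, 0.005, 0.1, 0, 0, 0, 0.2, -0.288, 0.005, 0.147, 0, 0, 0, 0.2, -0.288, 0.005, 0.147, 0, 0, 0, 0.2, -0.288, 0.005, 0.147, 0, 0, 0])

```text
clock: 11.75
tool_pos: [0.5869, -0.1982, 0.1483]
tool_rot: [[-0.108, 0.994, 0.0], [0.994, 0.108, 0.0], [0.0, 0.0, -1.0]]
force: [-0.5, 0.7, -0.3]
finger_gap: 0.0437
finger_force: 61.7
```

Run:
```python
from h import *
print(state()['tool_pos'],delta([.5862,-.1990,.138],96.1))
s=state(); im=np.ascontiguousarray(save('wrist','w8.png')[:,:,::-1])
g=cv2.cvtColor(im,cv2.COLOR_BGR2GRAY); 
b=(g<62).astype(np.uint8)  # face outline centre check
row=[(v,np.where(b[v,60:520])[0][[0,-1]]+60) for v in (150,170,190,210)]; print(row)
for v,(l,r) in row: print(ray('wrist',l,v,.081,s)[:2],ray('wrist',r,v,.081,s)[:2])
```

```text
[ 0.5869 -0.1982  0.1483] [-0.0045 -0.0054  0.0688  0.0001 -0.      0.0008]
[(150, array([169, 276])), (170, array([149, 381])), (190, array([162, 392])), (210, array([143, 398]))]
[ 0.524 -0.155] [ 0.5802 -0.1489]
[ 0.5136 -0.1669] [ 0.6374 -0.1534]
[ 0.5207 -0.1772] [ 0.6455 -0.1636]
[ 0.5104 -0.1897] [ 0.651  -0.1745]
```

Request:
carry_out(deltas=[0.2, -0.004, -0.004, 0.03, 0, 0, 0, 0.2, -0.004, -0.004, 0.05, 0, 0, 0, 0.2, -0.004, -0.004, 0.06, 0, 0, 0, 0.2, -0.004, -0.004, 0.06, 0, 0, 0])

```text
clock: 12.3
tool_pos: [0.5863, -0.1998, 0.1388]
tool_rot: [[-0.107, 0.994, -0.0], [0.994, 0.107, 0.0], [0.0, -0.0, -1.0]]
force: [0.3, -0.2, -0.3]
finger_gap: 0.0437
finger_force: 61.7
```

Request:
carry_out(deltas=[0.2, 0, 0, 0.008, 0, 0, 0, 0.2, 0, 0, 0.016, 0, 0, 0, 0.2, 0, 0, 0.016, 0, 0, 0])

```text
clock: 12.68
tool_pos: [0.5868, -0.1999, 0.137]
tool_rot: [[-0.107, 0.994, 0.001], [0.994, 0.107, -0.0], [-0.0, 0.001, -1.0]]
force: [1.2, 1.4, 1.3]
finger_gap: 0.0439
finger_force: 62.2
```

Request:
carry_out(deltas=[0.2, 0, 0, 0.007, 0, 0, 0, 0.2, 0, 0, 0.014, 0, 0, 0, 0.2, 0, 0, 0.014, 0, 0, 0])

```text
clock: 13.05
tool_pos: [0.5867, -0.1999, 0.1349]
tool_rot: [[-0.107, 0.994, 0.001], [0.994, 0.107, -0.0], [-0.0, 0.001, -1.0]]
force: [1.2, 0.6, 4.5]
finger_gap: 0.0441
finger_force: 62.5
```

Request:
carry_out(deltas=[0.2, 0, 0, 0.007, 0, 0, 0, 0.2, 0, 0, 0.007, 0, 0, 0])

```text
clock: 13.3
tool_pos: [0.5867, -0.1999, 0.1341]
tool_rot: [[-0.107, 0.994, 0.001], [0.994, 0.107, -0.0], [-0.001, 0.001, -1.0]]
force: [1.1, 0.1, 6.2]
finger_gap: 0.0436
finger_force: 62.6
```

Request:
carry_out(deltas=[0.2, 0, 0, 0.007, 0, 0, 0, 0.2, 0, 0, 0.007, 0, 0, 0])

```text
clock: 13.55
tool_pos: [0.5868, -0.2, 0.1337]
tool_rot: [[-0.107, 0.994, 0.002], [0.994, 0.107, -0.001], [-0.001, 0.002, -1.0]]
force: [-0.5, 0.9, 9.4]
finger_gap: 0.0442
finger_force: 63.1
```

Request:
carry_out(deltas=[0.2, 0, 0, 0.007, 0, 0, 0, 0.2, 0, 0, 0.014, 0, 0, 0, 0.2, 0, 0, 0.014, 0, 0, 0])

```text
clock: 13.92
tool_pos: [0.5868, -0.2, 0.1328]
tool_rot: [[-0.107, 0.994, 0.003], [0.994, 0.107, -0.001], [-0.001, 0.002, -1.0]]
force: [-3.0, 2.0, 15.6]
finger_gap: 0.0439
finger_force: 63.9
```

Request:
carry_out(deltas=[0.2, 0, 0, 0.007, 0, 0, 0, 0.2, 0, 0, 0.007, 0, 0, 0])

```text
clock: 14.18
tool_pos: [0.5867, -0.2, 0.1324]
tool_rot: [[-0.107, 0.994, 0.003], [0.994, 0.107, -0.001], [-0.002, 0.003, -1.0]]
force: [-4.1, 1.4, 19.7]
finger_gap: 0.0438
finger_force: 64.3
```

Request:
carry_out(deltas=[0.2, 0, 0, 0.007, 0, 0, 0, 0.2, 0, 0, 0.007, 0, 0, 0])

```text
clock: 14.42
tool_pos: [0.5868, -0.2, 0.1312]
tool_rot: [[-0.107, 0.994, 0.003], [0.994, 0.107, -0.001], [-0.002, 0.003, -1.0]]
force: [-3.9, 2.2, 18.9]
finger_gap: 0.0437
finger_force: 64.0
```

Request:
carry_out(deltas=[0.2, 0, 0, 0.007, 0, 0, 0, 0.2, 0, 0, 0.007, 0, 0, 0])

```text
clock: 14.68
tool_pos: [0.5867, -0.2, 0.1307]
tool_rot: [[-0.107, 0.994, 0.003], [0.994, 0.107, -0.001], [-0.002, 0.003, -1.0]]
force: [-5.1, 3.4, 21.0]
finger_gap: 0.0437
finger_force: 64.5
```

Request:
carry_out(deltas=[0.2, 0, 0, 0.007, 0, 0, 0, 0.2, 0, 0, 0.007, 0, 0, 0])

```text
clock: 14.92
tool_pos: [0.5868, -0.2, 0.1302]
tool_rot: [[-0.107, 0.994, 0.004], [0.994, 0.107, -0.002], [-0.002, 0.004, -1.0]]
force: [-6.2, 2.2, 24.5]
finger_gap: 0.044
finger_force: 64.9
```

Request:
carry_out(deltas=[0.2, 0, 0, 0.004, 0, 0, 0, 0.2, 0, 0, 0.004, 0, 0, 0])

```text
clock: 15.18
tool_pos: [0.5868, -0.2, 0.13]
tool_rot: [[-0.107, 0.994, 0.004], [0.994, 0.107, -0.002], [-0.002, 0.004, -1.0]]
force: [-7.2, 2.4, 26.3]
finger_gap: 0.0442
finger_force: 65.1
```

Request:
carry_out(deltas=[0.2, 0, 0, 0.004, 0, 0, 0, 0.2, 0, 0, 0.004, 0, 0, 0])

```text
clock: 15.42
tool_pos: [0.5868, -0.2, 0.1297]
tool_rot: [[-0.107, 0.994, 0.004], [0.994, 0.107, -0.002], [-0.002, 0.004, -1.0]]
force: [-6.8, 2.8, 28.1]
finger_gap: 0.0437
finger_force: 65.3
```

Request:
carry_out(deltas=[0.2, 0, 0, 0.004, 0, 0, 0, 0.2, 0, 0, 0.004, 0, 0, 0])

```text
clock: 15.68
tool_pos: [0.5867, -0.2, 0.1294]
tool_rot: [[-0.107, 0.994, 0.004], [0.994, 0.107, -0.002], [-0.002, 0.004, -1.0]]
force: [-8.8, 2.8, 29.7]
finger_gap: 0.0441
finger_force: 65.5
```

Now I back off in small steps: the height at which contact is lost tells whether the latches hold the guide.

Request:
carry_out(deltas=[0.2, 0, 0, -0.014, 0, 0, 0, 0.2, 0, 0, -0.027, 0, 0, 0, 0.2, 0, 0, -0.027, 0, 0, 0])

```text
clock: 16.05
tool_pos: [0.5867, -0.2, 0.1312]
tool_rot: [[-0.107, 0.994, 0.003], [0.994, 0.107, -0.001], [-0.002, 0.003, -1.0]]
force: [-3.4, 2.5, 18.3]
finger_gap: 0.0438
finger_force: 63.8
```

Request:
carry_out(deltas=[0.2, 0, 0, -0.014, 0, 0, 0, 0.2, 0, 0, -0.014, 0, 0, 0])

```text
clock: 16.3
tool_pos: [0.5867, -0.2, 0.1316]
tool_rot: [[-0.107, 0.994, 0.001], [0.994, 0.107, -0.001], [-0.001, 0.001, -1.0]]
force: [0.1, 0.9, 10.0]
finger_gap: 0.0437
finger_force: 62.9
```

Request:
carry_out(deltas=[0.2, 0, 0, -0.014, 0, 0, 0, 0.2, 0, 0, -0.014, 0, 0, 0])

```text
clock: 16.55
tool_pos: [0.5858, -0.1997, 0.1318]
tool_rot: [[-0.107, 0.994, -0.002], [0.994, 0.107, 0.0], [0.001, -0.002, -1.0]]
force: [-1.6, -0.4, 1.2]
finger_gap: 0.0437
finger_force: 62.1
```

Request:
carry_out(deltas=[0.2, 0, 0, -0.3, 0, 0, 0, 0.2, -0.47, 0, -0.47, 0, 0, 0, 0.2, -0.47, 0, -0.47, 0, 0, 0, 0.2, -0.47, 0, -0.47, 0, 0, 0, 0.2, -0.47, 0, -0.47, 0, 0, 0])

```text
clock: 17.18
tool_pos: [0.5933, -0.2689, 0.2016]
tool_rot: [[-0.107, 0.994, -0.002], [0.994, 0.107, 0.001], [0.002, -0.002, -1.0]]
force: [0.2, -0.7, -1.0]
finger_gap: 0.0442
finger_force: 61.7
```

Run:
```python
from h import *
import json
s=state(); im=np.ascontiguousarray(save('wrist','w9.png')[:,:,::-1]); print(s['tool_pos'],s['finger_gap'])
hsv=cv2.cvtColor(im,cv2.COLOR_BGR2HSV); p,R,t=campose('wrist',s); q=R.T@(np.array([.586,-.199,.1])-t); u,v=(q[:2]/q[2]*p['fx']+[p['cx'],p['cy']]).astype(int); print(u,v)
o=(u-65,max(0,v-65)); y=cv2.inRange(hsv,(22,130,60),(36,255,255))[o[1]:v+65,o[0]:u+65]
cs,h=cv2.findContours(y,cv2.RETR_CCOMP,cv2.CHAIN_APPROX_NONE)
for i,c in enumerate(cs):
    if len(c)>60:
        for z in (.1015,.107): print(h[0][i][3],len(c),z,circ(c,'wrist',z,s,o))
print('back',delta([.5160,-.0125,.19],96.1))
```

```text
[ 0.5933 -0.2689  0.2016] 0.04416970404957458
279 109
-1 258 0.1015 (array([ 0.5856, -0.2001]), np.float64(0.04814257786588551), np.float64(0.6666666666666666))
-1 258 0.107 (array([ 0.5856, -0.2   ]), np.float64(0.046925950583263654), np.float64(0.6705426356589147))
19 165 0.1015 (array([ 0.5859, -0.1998]), np.float64(0.034224083302820105), np.float64(1.0))
19 165 0.107 (array([ 0.5859, -0.1998]), np.float64(0.033364183382480365), np.float64(1.0))
back [ 1.7535 -0.3288  0.082  -0.001  -0.0007  0.0007]
```

The collar hole measures 34.2 mm only at z = 0.1015 (it was 34.3 mm at 0.107 before), so the guide is home. Now I take the block back.

Request:
carry_out(deltas=[0.2, 0.35, -0.07, 0, 0, 0, 0, 0.2, 0.7, -0.13, 0, 0, 0, 0, 0.2, 1, -0.19, 0, 0, 0, 0, 0.2, 1, -0.19, 0, 0, 0, 0, 0.2, 1, -0.19, 0, 0, 0, 0])

```text
clock: 17.85
tool_pos: [0.5495, -0.1233, 0.203]
tool_rot: [[-0.108, 0.994, 0.0], [0.994, 0.108, -0.0], [-0.0, 0.0, -1.0]]
force: [0.0, -0.7, -0.2]
finger_gap: 0.0437
finger_force: 61.7
```

Run:
```python
from h import *
print(state()['tool_pos'],delta([.5160,-.0125,.08],96.1))
```

```text
[ 0.5495 -0.1233  0.203 ] [ 0.7587 -0.1424  0.8196  0.      0.0002  0.0009]
```

Request:
carry_out(deltas=[0.2, 0.38, -0.07, 0, 0, 0, 0, 0.2, 0.759, -0.142, 0, 0, 0, 0, 0.2, 0.759, -0.142, 0, 0, 0, 0, 0.2, 0.759, -0.142, 0.35, 0, 0, 0, 0.2, 0.759, -0.142, 0.7, 0, 0, 0, 0.2, 0.759, -0.142, 0.82, 0, 0, 0, 0.2, 0.759, -0.142, 0.82, 0, 0, 0, 0.2, 0.759, -0.142, 0.82, 0, 0, 0])

```text
clock: 18.85
tool_pos: [0.5173, -0.0137, 0.081]
tool_rot: [[-0.106, 0.994, 0.001], [0.994, 0.106, -0.0], [-0.0, 0.001, -1.0]]
force: [-0.7, 0.0, -0.2]
finger_gap: 0.0441
finger_force: 61.7
```

Run:
```python
from h import *
print(state()['tool_pos'],delta([.5160,-.0125,.034],96.1))
```

```text
[ 0.5173 -0.0137  0.081 ] [ 0.0091 -0.0081  0.3131  0.0007  0.0002 -0.0003]
```

Request:
carry_out(deltas=[0.2, 0, 0, 0.15, 0, 0, 0, 0.2, 0, 0, 0.27, 0, 0, 0, 0.2, 0, 0, 0.32, 0, 0, 0, 0.2, 0, 0, 0.325, 0, 0, 0, 0.2, 0, 0, 0.33, 0, 0, 0])

```text
clock: 19.48
tool_pos: [0.517, -0.013, 0.0315]
tool_rot: [[-0.107, 0.994, 0.002], [0.994, 0.107, -0.0], [-0.0, 0.002, -1.0]]
force: [0.3, 0.7, -1.1]
finger_gap: 0.0438
finger_force: 61.7
```

Request:
carry_out(deltas=[0.2, 0, 0, 0.008, 0, 0, 0, 0.2, 0, 0, 0.01, 0, 0, 0, 0.65, 0, 0, 0.01, 0, 0, 0, 1, 0, 0, 0.008, 0, 0, 0, 1, 0, 0, 0.008, 0, 0, 0, 1, 0, 0, 0.008, 0, 0, 0])

```text
clock: 20.23
tool_pos: [0.5162, -0.0129, 0.0293]
tool_rot: [[-0.107, 0.994, -0.0], [0.994, 0.107, -0.0], [0.0, -0.0, -1.0]]
force: [0.2, -0.7, 0.1]
finger_gap: 0.0854
finger_force: 0.0
```

Request:
carry_out(deltas=[1, 0, 0, -0.3, 0, 0, 0, 1, 0, 0, -0.7, 0, 0, 0, 1, 0, 0, -1, 0, 0, 0, 1, 0, 0, -1, 0, 0, 0, 1, 0, 0, -1, 0, 0, 0])

```text
clock: 20.85
tool_pos: [0.516, -0.0129, 0.1787]
tool_rot: [[-0.107, 0.994, -0.001], [0.994, 0.107, 0.0], [0.0, -0.001, -1.0]]
force: [-0.7, 0.2, -0.4]
finger_gap: 0.0857
finger_force: 0.0
```

Run:
```python
from h import *
s=state(); im=np.ascontiguousarray(save('wrist','w10.png')[:,:,::-1]); print(s['tool_pos'],s['force'],s['finger_gap'])
hsv=cv2.cvtColor(im,cv2.COLOR_BGR2HSV)
p,R,t=campose('wrist',s); q=R.T@(np.array([.517,-.013,.03])-t); u,v=(q[:2]/q[2]*p['fx']+[p['cx'],p['cy']]).astype(int); print(u,v)
o=(u-50,v-60); c=hsv[o[1]:v+60,o[0]:u+50]
m=((c[:,:,1]<118)&(c[:,:,2]>105)).astype(np.uint8)*255
m=cv2.morphologyEx(m,cv2.MORPH_OPEN,np.ones((7,7))); cs,_=cv2.findContours(m,0,1); q=max(cs,key=cv2.contourArea)
W=np.array([ray('wrist',a[0][0]+o[0],a[0][1]+o[1],.03,s)[:2] for a in q]); print(cv2.minAreaRect((W*1000).astype(np.float32)))
```

```text
[ 0.516  -0.0129  0.1787] [-0.6839  0.228  -0.3806] 0.08565579762027169
280 202
((516.6860961914062, -0.19794654846191406), (44.13232421875, 28.747241973876953), 6.1445136070251465)
```

Run:
```python
from h import *
s=state(); im=cv2.imread('pics/w10.png'); hsv=cv2.cvtColor(im,cv2.COLOR_BGR2HSV)
o=(230,142); c=hsv[142:262,230:330]
for v in range(20,115,10): print(c[v,50].tolist(),end=' ')
m=(c[:,:,1]<125).astype(np.uint8)*255
m=cv2.morphologyEx(m,cv2.MORPH_OPEN,np.ones((7,7))); cs,_=cv2.findContours(m,0,1); q=max(cs,key=cv2.contourArea)
W=np.array([ray('wrist',a[0][0]+o[0],a[0][1]+o[1],.03,s)[:2] for a in q]); print(cv2.minAreaRect((W*1000).astype(np.float32)))
```

```text
[19, 149, 174] [19, 98, 188] [18, 95, 183] [18, 99, 177] [18, 109, 152] [20, 97, 89] [17, 99, 88] [17, 115, 89] [18, 152, 200] [19, 147, 200] ((516.8219604492188, -10.959739685058594), (44.90128707885742, 56.49635314941406), 4.9046430587768555)
```

The block lies flat at its old place; half of it was in the gripper's shadow, which is why the first mask came out short. I hand in.

```bash
python3 -c "
from cell import *
print(sign_off())"
```

```text
the job is handed in; nothing more can be done
None
```

The wide-collared guide is pressed home in the recess under the latches, by the force response and the measured collar height. The block is back flat on the bench, the arm is clear, and the job is handed in at about 21 s; no verdict was returned.

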